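# Weigh two look-alike bushings by hand and hold the steel one on the air gauge

## Task

Two look-alike flanged bushings stand on the peg board beside a shorter one: one is steel and belongs on the air gauge, the other is plated aluminium. Lift each of the two clear of its peg in turn to feel which weighs more, set the lighter one back down on a peg, and ease the heavier one, flange down, over the upright plug of the gauge without forcing it. Finish while still holding it there upright, the air jets about halfway along its bore and its flange clear of the shoulder below; leave the short bushing and everything else where they are.

Things in the scene. Friction and masses are not known exactly. Their poses are not given: they have to be found in the camera images.
- bushing_a: one of two flanged bushings of bright metal that look exactly alike; one is steel (about 0.40 kg), the other plated aluminium (about 0.14 kg), and only the weight tells which; either may stand on any peg. 50 mm long, round body 44 mm in outside diameter, flange at the lower end 54 mm in diameter and 6 mm thick, bore 24 mm right through. Origin: on the bore axis at the underside of the flange; z runs up along the bore, x and y across.
- bushing_b: one of two flanged bushings of bright metal that look exactly alike; one is steel (about 0.40 kg), the other plated aluminium (about 0.14 kg), and only the weight tells which; either may stand on any peg. 50 mm long, round body 44 mm in outside diameter, flange at the lower end 54 mm in diameter and 6 mm thick, bore 24 mm right through. Origin: on the bore axis at the underside of the flange; z runs up along the bore, x and y across.
- bushing_short: a shorter flanged bushing of the same bore: 26 mm long, body 44 mm, flange 58 mm in diameter. Origin as for the others. It stands on the third peg and stays there.
- pegboard: fixed plywood block, 286 x 84 mm and 24 mm high, with three upright steel pegs of 16 mm diameter, 32 mm tall with tapered tips (tip 56 mm above the bench), in a row along its x axis, 110 mm apart. Origin: centre of its underside, on the bench; z up. A bushing set on a peg has its flange flat on the block, its underside 24 mm above the bench, and its top 50 mm higher.
- peg_near (a point): foot of the peg at -x of the board (nearest the robot), on the peg's axis, at the block's top (24 mm above the bench).
- peg_middle (a point): foot of the middle peg, on its axis, at the block's top.
- peg_far (a point): foot of the peg at +x of the board (farthest from the robot), on its axis, at the block's top.
- gauge: fixed bench air gauge: grey base 110 x 110 x 28 mm with a round boss on it, from which the upright steel plug rises; behind it (+x of the gauge) a low grey read-out box 62 mm high, 75 to 150 mm from the plug's axis, joined by an air hose at -y. Origin: on the plug's axis, at the bench; z up along the plug.
- gauge_shoulder (a point): on the plug's axis, at the flat top of the boss (the shoulder) from which the plug rises, 46 mm above the bench; the shoulder is 52 mm across.
- gauge_jets (a point): on the plug's axis, level with the four small air-jet holes, 40 mm above the shoulder. The plug is 20 mm in diameter for 60 mm above the shoulder and then tapers to a nose 79 mm above the shoulder (125 mm above the bench). With the jets halfway along the bore of a 50 mm bushing, its underside is 15 mm above the shoulder. Dark rings round the plug, 11 mm above and below the jets, mark them.
- nut: flanged nut, 28 mm across, 16 mm high, lying beside the gauge. A bystander: leave it where it is.
- tape_roll: part-used roll of tape, 105 mm across, 49 mm high, lying flat between the board and the gauge, beyond the clear bag. A bystander: leave it where it is.
- long_bolt: hexagon bolt with nut, 90 mm long, 22 mm across, lying on the bench close to the peg board's right side. A bystander: leave it where it is.
- bag_tall: tall standing clear plastic bag of parts, fixed, between the peg board and the gauge: 57 (x) x 71 (y) mm and 197 mm high, origin at the centre of its underside. Always in the same place; carry things over or round it.
- brown_pack: closed brown pack of fixings, 60 x 85 x 50 mm, at the middle of the bench, beyond the tape roll. A bystander: leave it where it is.
Things that resemble listed ones, but are neither listed nor needed, are in the scene too. Leave any green or turquoise look-alike of the bushing_a alone. What is shaped like the bushing_b but turquoise is not meant.

How it is judged:
By the outcome, as a careful person would: the job done as asked, in the order asked, and still so for the second after the job is handed in, while the arm keeps its last pose, push and grip.
It also fails if it takes over 72 s, if anything falls off the work surface, if the arm or the gripper's body presses on something with over 40 N, if the wrist force passes 120 N, or if a joint passes its speed limit or range.

## Robot

A 7-joint arm with a two-finger parallel gripper is mounted at the origin on a cart in front of the work surface, level with it; the furniture and walls round the work are solid. World frame = base frame: x ahead of the robot, y to its left, z up, the work surface at z = 0. Lengths are in m, angles in rad, forces in N, time in s.
With the tool pointing down it reaches from about 0.4 to 0.85 m from the base axis. Payload 10.4 kg.
Tool frame: the origin (TCP) lies on the centre line of the jaws, within the pads' length; the fingertips stand 11 mm ahead of it and the grasp point (between the pads) lies 8 mm behind it; z points along the fingers, y is the line along which they close (so a half turn about z gives the same grasp; the last joint's range is limited). The gripper opens to 87 mm and grips with 3 to 60 N. Pads are 19 mm wide; open, the fingers measure 117 mm over their backs; the gripper's body (75 mm by 190 mm) begins 51 mm behind the grasp point.
Start: joints at [-1.246, 0.332, -0.065, 1.46, 0.022, 1.35, -0.088], TCP at [0.213, 0.588, 0.234] pointing down, gripper open.
Joint ranges: [-2.6, 2.6], [-0.5, 2.12], [-1.47, 1.34], [0.16, 2.42], [-1.27, 4.41], [0.06, 2.06], [-2.6, 2.6]. Speed limits (rad/s): [2.22, 2.22, 2.79, 2.79, 3.14, 3.14, 3.14].

## Interface

Orientations are given as a unit quaternion [x, y, z, w].
In Python, from bench import r gives the robot as it stands.
- The arm moves only by the shell command python3 -m pendant 'ROWS' [OPENING] [FORCE]. ROWS is JSON, a list of rows, each a list of 4 numbers: the shift along the tool's x, y, z in m, then the turn about the tool's z in rad. A call has 1 to 8 rows; each row shifts and turns the commanded pose from where the row before left it, along the tool's axes as they then stand; what a row does not reach is not made up. A row lasts 1/12 s, in which the tool goes at most 41.7 mm and 7.16 degrees, less where a joint would pass 70% of its speed; a pose out of reach is approached as far as the arm can. A call with a gripper value outside its range is refused whole. OPENING is the opening, from 0 (shut) to 1 (fully open), set as the call begins (- or left out, the last holds). The fingers move at their own pace and stop on an object; FORCE is the grip in N (left out, the last holds). Time passes only in rows, so rows that do not move let the fingers close. It gives the time, the measured TCP pose, the force, the opening and the grip force at its end, in the units of the state.
- r.read_state(): the state, without advancing time (a new reading comes with each control period).
- r.camera(name): name is "side" or "top" or "wrist"; returns a dict with "img" (420x560x3 uint8, red, green, blue), "camera_matrix" (3x3 intrinsics, pixels), "xyz" and "attitude" of the camera in the world. Camera axes: x right, y down, z forward; pixel columns grow to the right and rows downward; lengths in m; the calibration is good to about 2 mm. The wrist camera is an equidistant fisheye: a pixel r from the principal point sees the ray r / f radians off the axis. A picture is of the moment at which its call begins. There is no depth.
- r.close_job(): hands the job in; it is judged then, once.
Trained networks look in the newest picture that a camera, given by its name, has taken for a name from the list of things; names that differ only in an ending like _2 or _b are one class to them, and where a whole thing is asked for, a point or a joint stands for the part that bears it (a point fixed in the world has none). Each returns a list of dicts, best first, with "score" (0 to 1); they miss things now and then, are a little off and sometimes report something else, mostly with a low value. They report only what shows in the picture. A call takes as long as a camera call. They do not tell look-alikes from the thing itself.
- r.outline_of(thing, camera): "mask" (420x560 bool, what is visible of it) and "bbox" ([centre column, centre row, width, height] in pixels, round what is visible of it).
The state is a dict: "time": time; "joint_positions": joint angles; "joint_vel": joint speeds; "joint_torque": joint torques, N m; "ee_pos": TCP position; "eef_rot": TCP orientation; "ft_force": force on the tool from outside, world axes, zero at the start; "torque": the same for the moment, N m; "width": finger opening in m; "grip_force": force on a finger pad.
Only numpy, scipy, OpenCV 4.12 (cv2) and the standard library are available. Lean on these libraries where they do the work, as an engineer would, in place of code of your own. Each camera call takes 0.05 s, during which the arm holds its last target. There are 200 camera calls.

## Working session

There is one attempt and no reset: what is moved stays moved. The work goes in short steps, Python scripts to look and compute and a shell command to move; the robot and the scene stay as the last step left them, time stands still between calls to the robot, and variables do not carry over. Pictures are saved under pics/ and viewed, at most 10 in all, crops included, and the job is handed in when it is done.

```bash
mkdir -p pics; cat > h.py <<'E'
import numpy as np, cv2
from bench import r
from scipy.spatial.transform import Rotation as R
def rot(a):
    a=np.array(a); return a if a.shape==(3,3) else R.from_quat(a).as_matrix()
def ray(c,u,v,fish=False):
    K=np.array(c["camera_matrix"]); x=(u-K[0,2])/K[0,0]; y=(v-K[1,2])/K[1,1]
    if fish:
        t=np.hypot(x,y); s=np.sin(t)/max(t,1e-9); d=np.array([x*s,y*s,np.cos(t)])
    else: d=np.array([x,y,1.])
    return rot(c["attitude"])@d
def onz(c,u,v,z,fish=False):
    d=ray(c,u,v,fish); p=np.array(c["xyz"]); return p+d*(z-p[2])/d[2]
def proj(c,p,fish=False):
    K=np.array(c["camera_matrix"]); q=rot(c["attitude"]).T@(np.array(p)-np.array(c["xyz"]))
    if fish:
        n=np.hypot(q[0],q[1]); t=np.arctan2(n,q[2]); x,y=q[0]/max(n,1e-9)*t,q[1]/max(n,1e-9)*t
    else: x,y=q[0]/q[2],q[1]/q[2]
    return np.array([K[0,0]*x+K[0,2],K[1,1]*y+K[1,2]])
def save(c,n): cv2.imwrite("pics/"+n,c["img"][:,:,::-1])
E
python3 - <<'E'
from h import *
s=r.read_state(); print(s)
for n in ("top","side"):
    c=r.camera(n); save(c,n+"1.png"); print(n,c["camera_matrix"],c["xyz"],c["attitude"])
    for t in ("bushing_a","bushing_short","pegboard","gauge","nut","tape_roll","bag_tall","long_bolt","brown_pack"):
        for o in r.outline_of(t,n): print(t,round(o["score"],2),np.round(o["bbox"],0), np.round(onz(c,o["bbox"][0],o["bbox"][1],0.074),3))
E
```

```text
{'time': 0.0, 'joint_positions': array([-1.24560841,  0.33287984, -0.06471361,  1.46095949,  0.02160905,
        1.34989095, -0.08850459]), 'joint_vel': array([-9.70421708e-04, -2.34393058e-06, -3.13878957e-04, -1.92071902e-03,
       -1.39700122e-04, -1.02264120e-03,  1.73650620e-03]), 'joint_torque': array([ 6.01830607e-05, -6.23248243e+01,  2.48674129e-02, -3.89883149e+01,
       -6.12710346e-02,  3.98392626e-02,  1.49289131e-04]), 'ee_pos': array([0.21288342, 0.58722498, 0.23274031]), 'eef_rot': array([ 1.73003257e-01,  9.84920988e-01, -7.15260511e-04, -8.93260940e-05]), 'ft_force': array([ 0.11946406,  0.1997135 , -0.23496605]), 'torque': array([ 0.02709629, -0.00056114,  0.02332229]), 'grip_force': 0.0, 'width': 0.0870153538211394}
top [[485.42694693   0.         279.43407461]
 [  0.         485.42694693 208.9975017 ]
 [  0.           0.           1.        ]] [ 0.46456075 -0.01073843  1.21964532] [ 0.7119007  -0.70176539  0.01697792 -0.02084422]
bushing_a 0.83 [197. 210.  22.  22.] [0.52  0.192 0.074]
bushing_a 0.8 [140. 215.  28.  21.] [0.508 0.326 0.074]
bushing_a 0.63 [250.
[... 887 characters left out ...]
ushing_a 0.8 [205. 206.  18.  24.] [0.348 0.032 0.074]
bushing_a 0.66 [233. 181.  18.  23.] [0.417 0.151 0.074]
bushing_a 0.62 [266. 161.  15.  22.] [0.514 0.26  0.074]
bushing_a 0.55 [269. 177.  17.  18.] [0.522 0.168 0.074]
bushing_short 0.78 [305. 183.  15.  15.] [0.626 0.133 0.074]
bushing_short 0.69 [271. 187.  86.  23.] [0.528 0.115 0.074]
bushing_short 0.68 [317. 315. 106.  79.] [ 0.617 -0.342  0.074]
pegboard 0.97 [273. 186.  88.  23.] [0.534 0.117 0.074]
pegboard 0.63 [307. 181.  18.  12.] [0.633 0.141 0.074]
gauge 0.85 [318. 315. 106.  79.] [ 0.619 -0.343  0.074]
tape_roll 0.82 [307. 238.  43.  40.] [ 0.613 -0.107  0.074]
brown_pack 0.64 [343. 237.  31.  34.] [ 0.702 -0.109  0.074]
```

View pics/top1.png

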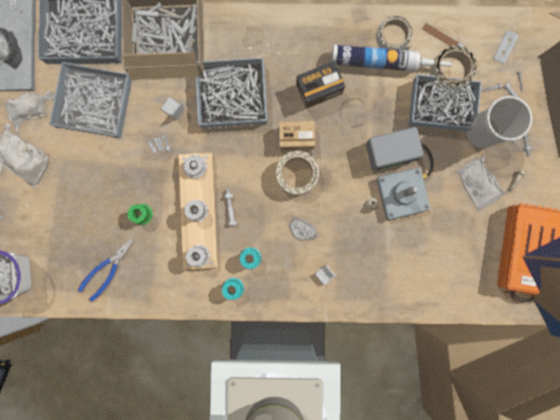

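View pics/side1.png

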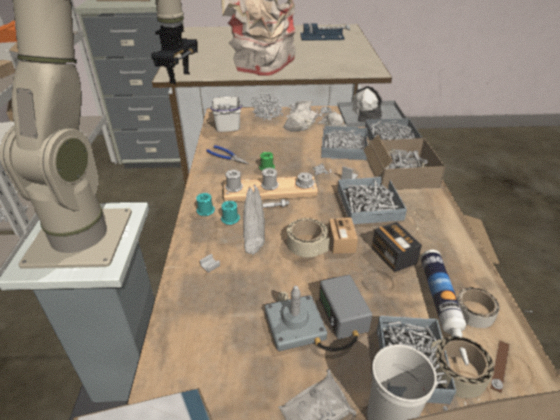

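Top view: bushings stand at (197,256), (196,210), with the short one at (194,167). The plug is near (407,188) and the bag near (302,229). Green and turquoise look-alikes are at (140,214), (250,259) and (233,290). Moving to a wrist look over the board.

```bash
python3 -m pendant '[[-0.031,-0.024,0,0],[-0.031,-0.024,0,0],[-0.031,-0.024,0,0],[-0.031,-0.024,0,0],[-0.031,-0.024,0,0],[-0.031,-0.024,0,0],[-0.031,-0.024,0,0],[-0.031,-0.024,0,0]]' 1
python3 -m pendant '[[-0.031,-0.024,0,0],[-0.031,-0.024,0,0],[-0.031,-0.024,0,0],[-0.031,-0.024,0,0],[0,0,0,-0.12],[0,0,0,-0.12],[0,0,0,-0.11],[0,0,0,0]]'
python3 - <<'E'
from h import *
s=r.read_state(); print(s["ee_pos"],s["eef_rot"],s["ft_force"])
c=r.camera("wrist"); save(c,"w1.png"); print(c["camera_matrix"],c["xyz"],c["attitude"])
for t in ("bushing_a","bushing_short"):
    for o in r.outline_of(t,"wrist"): print(t,round(o["score"],2),np.round(o["bbox"],0), np.round(onz(c,o["bbox"][0],o["bbox"][1],0.05,True),3))
E
```

```text
time: 1.67
ee_pos: [0.3815, 0.3208, 0.2338]
eef_rot: [0.173, 0.985, 0.0, 0.0]
ft_force: [1.5, 0.8, 0.4]
width: 0.087
grip_force: 0.0
time: 2.33
ee_pos: [0.4647, 0.1899, 0.2336]
eef_rot: [-0.004, 1.0, 0.0, 0.0]
ft_force: [0.2, -0.6, 1.2]
width: 0.087
grip_force: 0.0
[0.46465452 0.18986583 0.23361893] [-3.52968445e-03  9.99993764e-01  1.02307817e-04  4.50644057e-05] [ 0.19394351 -0.62823518  1.22562327]
[[325.1922621    0.         278.85699274]
 [  0.         325.1922621  209.74848827]
 [  0.           0.           1.        ]] [0.38645773 0.18953523 0.3839245 ] [0.69696294 0.70218318 0.10343198 0.10238781]
bushing_a 0.91 [208.  71.  58.  50.] [0.34  0.117 0.05 ]
bushing_a 0.87 [287. 241.  43.  60.] [0.523 0.199 0.05 ]
bushing_a 0.78 [401. 227.  49.  50.] [0.506 0.33  0.05 ]
bushing_a 0.71 [ 10. 244.  19.  61.] [ 0.543 -0.206  0.05 ]
bushing_a 0.68 [283. 143.  52.  57.] [0.416 0.194 0.05 ]
bushing_a 0.68 [173. 137.  53.  47.] [0.408 0.078 0.05 ]
bushing_short 0.74 [293. 327.  39.  23.] [0.642 0.209 0.05 ]
```

View pics/w1.png

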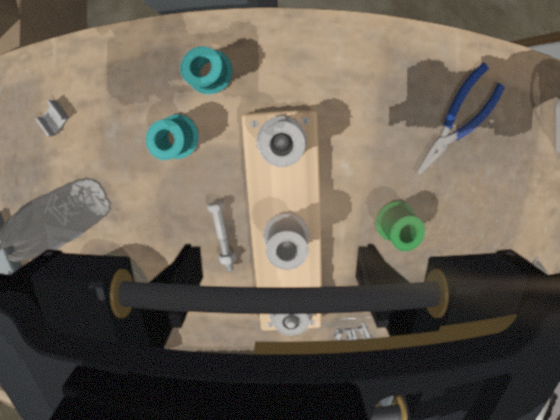

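```bash
python3 - <<'E'
from h import *
c=r.camera("wrist"); g=cv2.cvtColor(c["img"],cv2.COLOR_RGB2GRAY)
for n,u,v in (("near",281,141),("mid",287,250)):
    print(n,onz(c,u,v,.074,True))
    m=(g[v-14:v+15,u-14:u+15]<95).astype(np.uint8)
    k,l,st,ce=cv2.connectedComponentsWithStats(m)
    for i in range(1,k):
        if st[i,4]>40: p=ce[i]+[u-14,v-14]; print(p,st[i],onz(c,*p,.074,True))
# predicted plug from top view
c=r.camera("top"); save(c,"t2.png"); im=c["img"]
cv2.imwrite("pics/crop.png",np.hstack([cv2.resize(im[140:225,360:445],None,fx=4.5,fy=4.5,interpolation=3),cv2.resize(im[145:270,160:245],(272,382),interpolation=3)])[:,:,::-1])
for z in (.125,.046): print(onz(c,408,188,z))
o=r.outline_of("bag_tall","top"); print([(x["score"],x["bbox"]) for x in o])
E
```

```text
near [0.41136897 0.19262464 0.074     ]
[280.56402439 144.26219512] [  3   6  22  23 328] [0.41450058 0.19221032 0.074     ]
mid [0.5231838  0.19894331 0.074     ]
[286.32173913 251.73913043] [  4   8  19  16 230] [0.52516707 0.19825287 0.074     ]
[ 0.57478571 -0.29423272  0.125     ]
[ 0.58274059 -0.31469236  0.046     ]
[]
```

View pics/crop.png

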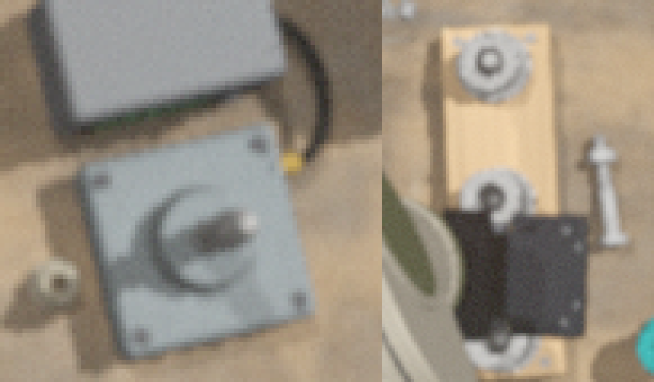

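Plug tip is at about pixel (414,189) and the boss centre at (406,193), which puts the plug at roughly (0.5715, -0.309). Grasping the near bushing first.

```bash
python3 -m pendant '[[0.026,0.0013,0.012,0],[0.0255,0.0013,0.017,0],[0,0,0.04,0],[0,0,0.04,0],[0,0,0.04,0],[0,0,0.025,0],[0,0,0.015,0],[0,0,0,0]]' 1 25
python3 -m pendant '[[0,0,0,0],[0,0,0,0],[0,0,0,0],[0,0,0,0],[0,0,0,0],[0,0,0,0]]' 0 25
python3 -m pendant '[[0,0,0,0],[0,0,-0.003,0],[0,0,-0.01,0],[0,0,-0.02,0],[0,0,-0.025,0],[0,0,-0.01,0],[0,0,0,0],[0,0,0,0]]'
python3 -m pendant '[[0,0,0,0],[0,0,0,0],[0,0,0,0],[0,0,0,0]]'; 
python3 - <<'E'
from h import *
f=[]
c=r.camera("wrist"); save(c,"w3.png")
for i in range(4):
    s=r.read_state(); f.append(np.r_[s["ft_force"],s["torque"]]); c=r.camera("side")
save(c,"s3.png"); print(np.round(f,2))
E
```

```text
time: 3.3
ee_pos: [0.4111, 0.1914, 0.0416]
eef_rot: [-0.001, 1.0, -0.002, -0.002]
ft_force: [-0.4, -0.5, -0.4]
width: 0.0868
grip_force: 0.0
time: 3.8
ee_pos: [0.4134, 0.1928, 0.0451]
eef_rot: [-0.001, 1.0, 0.0, 0.0]
ft_force: [-0.3, -0.6, 0.3]
width: 0.0547
grip_force: 0.0
time: 4.47
ee_pos: [0.4132, 0.1927, 0.1127]
eef_rot: [-0.001, 1.0, 0.0, 0.0]
ft_force: [-0.6, 0.2, -1.1]
width: 0.0426
grip_force: 24.9
time: 4.8
ee_pos: [0.4127, 0.1923, 0.1118]
eef_rot: [-0.001, 1.0, -0.0, -0.001]
ft_force: [-0.3, 0.0, -1.4]
width: 0.0425
grip_force: 24.9
[[-0.23 -0.67 -1.57  0.04  0.02 -0.02]
 [ 0.64  0.28 -1.88  0.04 -0.02  0.  ]
 [ 0.01 -0.07 -1.18  0.07  0.02  0.03]
 [ 0.34  0.07 -1.01  0.03 -0.03 -0.02]]
```

View pics/w3.png

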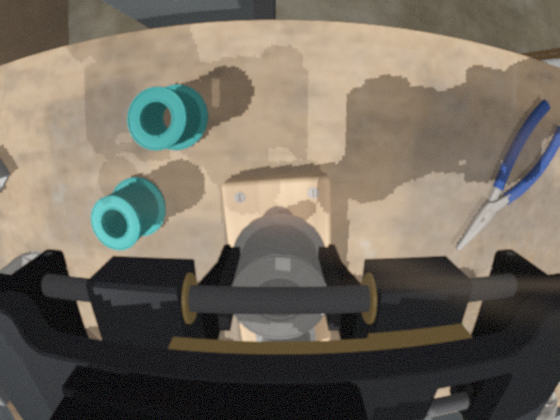

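The bushing is held at image (280,290) and weighs about 1.4 N, so it is probably the aluminium one. Lowering it back on the near peg, watching the force.

```bash
python3 -m pendant '[[0,0,0.015,0],[0,0,0.02,0],[0,0,0.015,0],[0,0,0.004,0],[0,0,0,0],[0,0,0,0]]' | grep -E 'pos|force'
python3 -m pendant '[[0,0,0.002,0],[0,0,0.002,0],[0,0,0,0],[0,0,0,0]]'| grep -E 'pos|force'
python3 -m pendant '[[0,0,0.002,0],[0,0,0.001,0],[0,0,0,0],[0,0,0,0]]'| grep -E 'pos|force'
```

```text
ee_pos: [0.4133, 0.1927, 0.0591]
ft_force: [0.8, 0.2, -1.5]
grip_force: 24.9
ee_pos: [0.4132, 0.1927, 0.0548]
ft_force: [0.2, 0.2, -1.1]
grip_force: 24.9
ee_pos: [0.413, 0.1925, 0.0515]
ft_force: [0.4, 0.4, -0.9]
grip_force: 24.9
```

```bash
python3 -m pendant '[[0,0,0.0015,0],[0,0,0.0015,0],[0,0,0,0],[0,0,0,0]]'| grep -E 'pos|force'
python3 -m pendant '[[0,0,0.001,0],[0,0,0.001,0],[0,0,0,0],[0,0,0,0]]'| grep -E 'pos|force'
```

```text
ee_pos: [0.413, 0.1925, 0.0484]
ft_force: [0.3, -0.1, -1.0]
grip_force: 24.9
ee_pos: [0.413, 0.1925, 0.0465]
ft_force: [-0.2, -0.6, -1.3]
grip_force: 24.9
```

```bash
python3 -m pendant '[[0,0,0.0012,0],[0,0,0,0],[0,0,0,0]]'| grep -E 'pos|force'
python3 -m pendant '[[0,0,0.001,0],[0,0,0,0],[0,0,0,0]]'| grep -E 'pos|force'
```

```text
ee_pos: [0.4132, 0.1926, 0.0464]
ft_force: [-5.8, -2.7, 15.2]
grip_force: 24.9
ee_pos: [0.4134, 0.1926, 0.046]
ft_force: [-9.3, -5.5, 25.7]
grip_force: 25.0
```

```bash
python3 -m pendant '[[0,0,-0.0018,0],[0,0,0,0]]' | grep -E 'pos|force'
python3 -m pendant '[[0,0,0,0],[0,0,0,0],[0,0,0,0],[0,0,0,0],[0,0,0,0],[0,0,0,0],[0,0,0,0]]' 1 | grep -E 'pos|force|width'
python3 -m pendant '[[0,0,-0.015,0],[0,0,-0.03,0],[0,0,-0.03,0],[-0.037,0.002,0,0],[-0.037,0.002,0,0],[-0.037,0.002,0,0],[0,0,0,0],[0,0,0,0]]'| grep -E 'pos|force|width'
python3 - <<'E'
from h import *
c=r.camera("wrist"); save(c,"w4.png"); print([proj(c,(0.413+d[0],.1925+d[1],.074),True) for d in ((0,0),(.022,0),(0,.022))],proj(c,(.524,.1985,.074),True))
E
```

```text
ee_pos: [0.4133, 0.1927, 0.0466]
ft_force: [0.1, 0.2, -1.7]
grip_force: 24.9
ee_pos: [0.4131, 0.1926, 0.0461]
ft_force: [-0.1, -0.3, -0.1]
width: 0.0812
grip_force: 0.0
ee_pos: [0.5251, 0.1982, 0.1203]
ft_force: [0.2, -0.0, -0.3]
width: 0.0871
grip_force: 0.0
[array([268.97285213,  59.38663966]), array([268.94739777,  95.23464826]), array([306.07511712,  59.71727037])] [278.86185877 236.40820935]
```

View pics/w4.png

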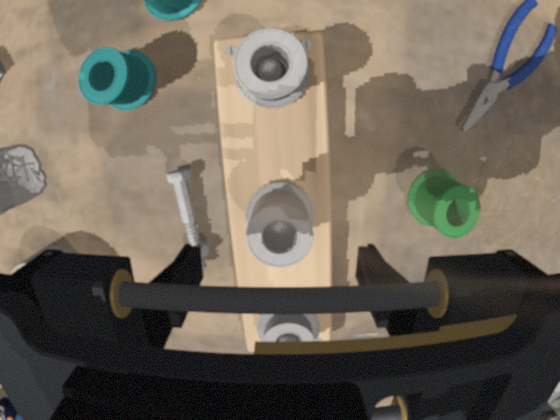

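Near bushing is back on its peg at (271,64). The middle one's top centre is at (280,232), about 2 mm nearer than predicted. Grasping it.

```bash
python3 -m pendant '[[0.0025,0.0006,0.02,0],[0,0,0.03,0],[0,0,0.018,0],[0,0,0.007,0],[0,0,0,0]]' 1 30| grep -E 'pos|force|width'
python3 -m pendant '[[0,0,0,0],[0,0,0,0],[0,0,0,0],[0,0,0,0],[0,0,0,0],[0,0,0,0],[0,0,0,0],[0,0,0,0]]' 0 30| grep -E 'pos|force|width'
python3 -m pendant '[[0,0,0,0],[0,0,-0.003,0],[0,0,-0.01,0],[0,0,-0.02,0],[0,0,-0.025,0],[0,0,-0.01,0],[0,0,0,0],[0,0,0,0]]'| grep -E 'pos|force|width'
python3 -m pendant '[[0,0,0,0],[0,0,0,0],[0,0,0,0],[0,0,0,0]]'| grep -E 'pos|force|width'
python3 - <<'E'
from h import *
f=[]
for i in range(4):
    s=r.read_state(); f.append(np.r_[s["ft_force"],s["torque"]]); c=r.camera("top")
print(np.round(f,2))
for z in (0.19,.1): print(onz(c,302,229,z))
E
```

```text
ee_pos: [0.5197, 0.1992, 0.0449]
ft_force: [0.1, 0.3, -0.0]
width: 0.0869
grip_force: 0.0
ee_pos: [0.5216, 0.1993, 0.0462]
ft_force: [-1.0, -0.3, 1.4]
width: 0.0431
grip_force: 30.0
ee_pos: [0.5215, 0.1995, 0.1141]
ft_force: [-0.2, -0.5, -4.9]
width: 0.0422
grip_force: 30.0
ee_pos: [0.5211, 0.1992, 0.1133]
ft_force: [0.1, -0.0, -4.1]
width: 0.0428
grip_force: 30.0
[[ 0.13 -0.02 -4.15  0.08  0.07  0.  ]
 [-0.48 -0.39 -3.98 -0.   -0.04  0.03]
 [ 0.12  0.02 -3.08  0.04  0.06  0.02]
 [ 0.47  0.44 -3.85 -0.    0.03  0.01]]
[ 0.47789039 -0.05313476  0.19      ]
[ 0.47905551 -0.05684057  0.1       ]
```

Middle bushing weighs about 4 N, so it is the steel one. Carrying it over the bag to a viewing pose just beyond the plug.

```bash
python3 -m pendant '[[0,0,-0.02,0],[0,0,-0.035,0],[0,0,-0.035,0],[0,0,-0.035,0],[0,0,-0.02,0],[-0.005,-0.02,0,0],[-0.009,-0.033,0,0],[-0.01,-0.038,0,0]]' - 40| grep -E 'pos|force|width'
python3 -m pendant '[[-0.01,-0.04,0,0],[-0.01,-0.04,0,0],[-0.01,-0.04,0,0],[-0.01,-0.04,0,0],[-0.01,-0.04,0,0],[-0.01,-0.04,0,0],[-0.01,-0.04,0,0],[-0.01,-0.04,0,0]]' | grep -E 'pos|force|width'
python3 -m pendant '[[-0.01,-0.035,0,0],[-0.005,-0.03,0,0],[0,-0.02,0,0],[0,-0.012,0,0],[0,0,0,0],[0,0,0,0],[0,0,0,0]]' | grep -E 'pos|force|width'
python3 - <<'E'
from h import *
c=r.camera("wrist"); save(c,"w5.png"); s=r.read_state(); print(s["ee_pos"],s["eef_rot"])
for z in (.125,.086,.046): print(z,proj(c,(.5715,-.309,z),True),onz(c,*proj(c,(.5715,-.309,z),True),z,True))
E
```

```text
ee_pos: [0.5457, 0.1096, 0.2595]
ft_force: [1.5, 0.5, -3.9]
width: 0.0423
grip_force: 40.0
ee_pos: [0.6267, -0.2131, 0.2591]
ft_force: [0.8, -0.9, -4.0]
width: 0.0428
grip_force: 40.0
ee_pos: [0.6423, -0.3064, 0.2591]
ft_force: [0.3, 1.1, -3.1]
width: 0.0424
grip_force: 40.0
[ 0.64237541 -0.30618615  0.25920028] [-2.33387574e-03  9.99997037e-01  6.50200525e-04  2.36118805e-04]
0.125 [275.64566306 123.18891757] [ 0.5715 -0.309   0.125 ]
0.086 [275.9713281  122.16219711] [ 0.5715 -0.309   0.086 ]
0.046 [276.23291232 121.33801675] [ 0.5715 -0.309   0.046 ]
```

View pics/w5.png

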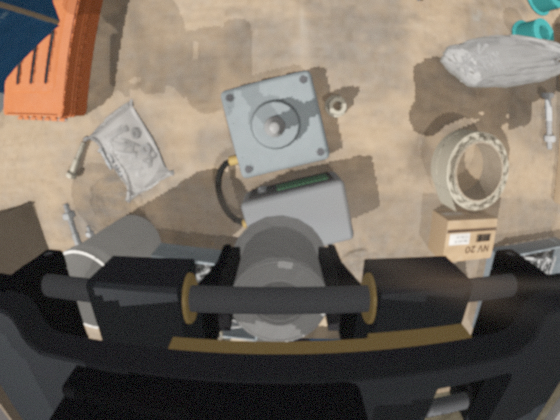

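```bash
python3 - <<'E'
from h import *
c=r.camera("wrist"); s=r.read_state(); p=s["ee_pos"]; print(p)
im=c["img"][:,:,::-1].copy()
A=cv2.resize(im[65:185,215:335],(400,400),interpolation=3); B=cv2.resize(im[205:345,210:350],(400,400),interpolation=3)
def circ(I,o,k,ce,rad,col):
    q=[(proj(c,(ce[0]+rad*np.cos(a),ce[1]+rad*np.sin(a),ce[2]),True)-o+.5)*k for a in np.linspace(0,6.283,60)]
    cv2.polylines(I,[np.int32(np.array(q)*16)],True,col,1,cv2.LINE_AA,4)
circ(A,[215,65],400/120,(.5715,-.309,.046),.026,(0,0,255))
circ(A,[215,65],400/120,(.5715,-.309,.106),.010,(0,255,0))
circ(B,[210,205],400/140,(p[0],p[1],p[2]-.022),.027,(0,0,255))
circ(B,[210,205],400/140,(p[0],p[1],p[2]+.028),.022,(0,255,0))
circ(B,[210,205],400/140,(p[0],p[1],p[2]+.028),.012,(255,0,0))
cv2.imwrite("pics/c6.png",np.hstack([A,B]))
E
```

```text
[ 0.64235241 -0.30628652  0.25931276]
```

View pics/c6.png

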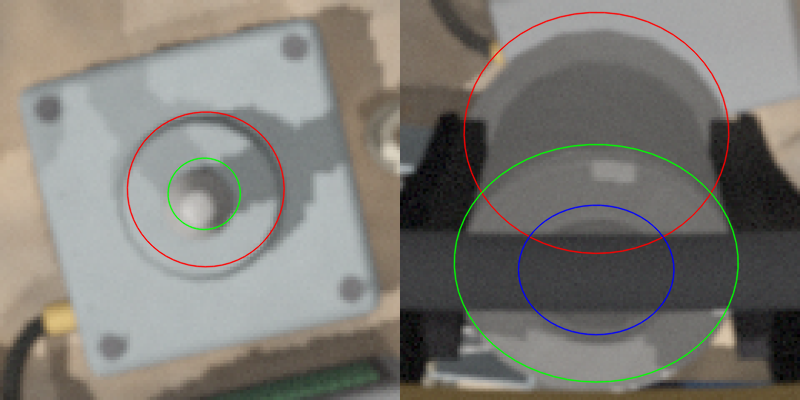

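Plug appears about 2 px lower than predicted, so x ≈ 0.574 and y ≈ -0.310. I'll fit the held bushing's offset from its visible rims: flange top row ≈ 215.5, rim 257 to 341, bore 283 to 324.

```bash
python3 - <<'E'
from h import *
from scipy.optimize import least_squares
c=r.camera("wrist"); p=r.read_state()["ee_pos"]; k=140/400
obs=[(.027,0,-1,30),(.027,.006,-1,30),(.022,.05,1,388),(.022,.05,-1,148),(.012,.05,1,340),(.012,.05,-1,222)]
def rows(q,use): return np.array([proj(c,(p[0]+q[0]+s*R_,p[1],p[2]+q[1]+h),True)[1]-(205+k*v-.5) for i,(R_,h,s,v) in enumerate(obs) if i in use])
for use in ([0,2,3,4,5],[1,2,3,4,5],[2,3,4,5],[1,2,4,5]):
    f=least_squares(rows,[0,-.022],args=(use,)); print(use,np.round(f.x,4),np.round(f.fun,1))
# width of top rim / columns
q=f.x
for s in(-1,1): print("rim col", proj(c,(p[0]+q[0],p[1]+s*.022,p[2]+q[1]+.05),True), "obs",210+k*(468 if s<0 else 726)-140)
g=c["img"]
print(cv2.cvtColor(g,cv2.COLOR_RGB2GRAY)[205:245:1,280])
print(p)
E
```

```text
[0, 2, 3, 4, 5] [ 0.0037 -0.0251] [-1.7 -0.5  3.4  0.3 -2.1]
[1, 2, 3, 4, 5] [ 0.0018 -0.0222] [-0.2  0.2  2.1  0.6 -2.8]
[2, 3, 4, 5] [ 0.0015 -0.0218] [ 0.3  1.9  0.7 -2.9]
[1, 2, 4, 5] [ 0.0028 -0.0234] [ 1.   0.3  0.9 -1.9]
rim col [228.92594152 302.43547637] obs 233.79999999999995
rim col [326.35731749 302.85635992] obs 324.1
[165 166 164 166 163 164 168 164 163 159 140 119 120 117 118 113 115 116
 116 115 116 110 100 101 100  96  95  94  95  94  92  94  95  90  94  96
  94  94  91  96]
[ 0.64228766 -0.30653111  0.25937175]
```

```bash
python3 -m pendant '[[0.02,-0.001,0,0],[0.028,-0.001,0.01,0],[0.0226,-0.0012,0.02,0],[0,0,0.03,0],[0,0,0.025,0],[0,0,0.012,0],[0,0,0.005,0],[0,0,0,0]]' | grep -E 'pos|force|width'
python3 -m pendant '[[0,0,0,0],[0,0,0,0],[0,0,0,0]]' | grep -E 'pos|force|width'
python3 - <<'E'
from h import *
c=r.camera("side"); im=c["img"][:,:,::-1].copy(); p=r.read_state()["ee_pos"]; print(p)
a,b=proj(c,(.5737,-.31,.046)),proj(c,(.5737,-.31,.125)); print(a,b)
w=im[210:345,240:420]; cv2.imwrite("pics/s7.png",cv2.resize(w,None,fx=4,fy=4,interpolation=3))
for q in ((p[0]+.002,p[1],p[2]-.0225),): print(proj(c,q))
E
```

```text
ee_pos: [0.5713, -0.311, 0.1567]
ft_force: [-0.4, 0.1, -3.2]
width: 0.0422
grip_force: 40.0
ee_pos: [0.5718, -0.3122, 0.1585]
ft_force: [0.1, 0.3, -2.5]
width: 0.0426
grip_force: 40.0
[ 0.57165088 -0.31205635  0.15827485]
[294.75308578 311.47147781] [295.31117888 285.87655837]
[295.42371366 282.93527798]
```

View pics/s7.png

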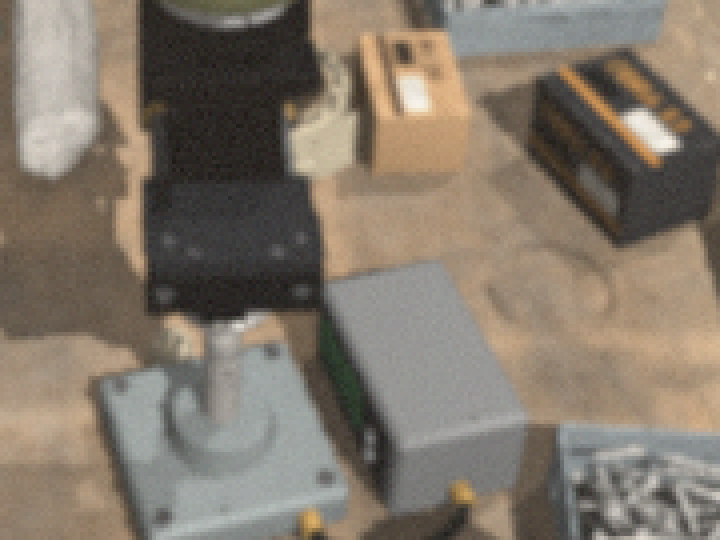

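Side view: the plug at about (295.7, 305) sits directly under the held flange. Correcting y by +2 mm and easing down.

```bash
python3 -m pendant '[[0,0.002,0,0],[0,0,0.003,0],[0,0,0.004,0],[0,0,0.004,0],[0,0,0,0],[0,0,0,0]]' | grep -E 'pos|force'
python3 -m pendant '[[0,0,0.003,0],[0,0,0.003,0],[0,0,0,0],[0,0,0,0]]' | grep -E 'pos|force'
```

```text
ee_pos: [0.5708, -0.3096, 0.1455]
ft_force: [-0.2, -0.7, -4.6]
grip_force: 40.0
ee_pos: [0.5709, -0.3096, 0.1398]
ft_force: [-0.1, -0.8, -4.4]
grip_force: 40.0
```

Underside is about 8 mm below the nose with no contact. Continuing gently.

```bash
python3 -m pendant '[[-0.0008,0,0.002,0],[0,0,0.002,0],[0,0,0,0],[0,0,0,0]]' | grep -E 'pos|force'
python3 -m pendant '[[0,0,0.002,0],[0,0,0.002,0],[0,0,0,0]]' | grep -E 'pos|force'
python3 -m pendant '[[0,0,0.0015,0],[0,0,0.0015,0],[0,0,0,0]]' | grep -E 'pos|force'
```

```text
ee_pos: [0.5718, -0.3097, 0.1359]
ft_force: [0.0, 0.1, -3.9]
grip_force: 40.0
ee_pos: [0.5717, -0.3095, 0.1316]
ft_force: [0.6, 0.8, -3.6]
grip_force: 40.0
ee_pos: [0.5717, -0.3096, 0.1287]
ft_force: [-0.7, 0.8, -4.3]
grip_force: 40.0
```

```bash
python3 -m pendant '[[0,0,0.002,0],[0,0,0.002,0],[0,0,0,0]]' | grep -E 'pos|force'
python3 -m pendant '[[0,0,0.002,0],[0,0,0.002,0],[0,0,0,0]]' | grep -E 'pos|force'
python3 -m pendant '[[0,0,0.002,0],[0,0,0.002,0],[0,0,0,0]]' | grep -E 'pos|force'
```

```text
ee_pos: [0.5717, -0.3096, 0.1246]
ft_force: [0.5, 0.3, -4.8]
grip_force: 40.0
ee_pos: [0.5717, -0.3095, 0.1206]
ft_force: [-0.3, -0.1, -5.3]
grip_force: 40.0
ee_pos: [0.5717, -0.3095, 0.1166]
ft_force: [0.3, -0.1, -5.1]
grip_force: 40.0
```

```bash
python3 -m pendant '[[0,0,0.003,0],[0,0,0.003,0],[0,0,0.002,0],[0,0,0,0]]' | grep -E 'pos|force'
python3 -m pendant '[[0,0,0.003,0],[0,0,0.003,0],[0,0,0.002,0],[0,0,0,0]]' | grep -E 'pos|force'
python3 -m pendant '[[0,0,0.003,0],[0,0,0.003,0],[0,0,0.002,0],[0,0,0,0]]' | grep -E 'pos|force'
python3 -m pendant '[[0,0,0.003,0],[0,0,0.003,0],[0,0,0.002,0],[0,0,0,0],[0,0,0,0]]'
```

```text
ee_pos: [0.5716, -0.3095, 0.1084]
ft_force: [0.5, 1.0, -4.4]
grip_force: 40.0
ee_pos: [0.5716, -0.3095, 0.1004]
ft_force: [0.6, -0.2, -4.2]
grip_force: 40.0
ee_pos: [0.5716, -0.3095, 0.0924]
ft_force: [0.2, 0.3, -4.3]
grip_force: 40.0
time: 18.0
ee_pos: [0.5718, -0.3096, 0.0849]
eef_rot: [-0.001, 1.0, 0.0, -0.0]
ft_force: [0.6, 0.7, -3.4]
width: 0.0426
grip_force: 40.0
```

```bash
python3 -m pendant '[[0,0,0.0016,0],[0,0,0,0],[0,0,0,0],[0,0,0,0]]' | grep -E 'pos|force'
python3 - <<'E'
from h import *
c=r.camera("side"); im=c["img"][:,:,::-1].copy(); p=r.read_state()["ee_pos"]
print([np.round((proj(c,q)-[265,260])*6) for q in ((.5737,-.336,.061),(.5737,-.336,.067),(.5737,-.336,.046))],p)
t=r.camera("top")["img"][:,:,::-1]
A=cv2.resize(im[260:340,265:330],(390,480),interpolation=3); B=cv2.resize(im[150:210,210:330],(400,200),interpolation=3);C=cv2.resize(t[145:275,140:265],(400,280))
cv2.imwrite("pics/f8.png",np.hstack([A,np.vstack([B,C])]))
E
```

```text
ee_pos: [0.5719, -0.3097, 0.0836]
ft_force: [-0.6, -0.4, -4.6]
grip_force: 40.0
[array([183., 341.]), array([183., 330.]), array([183., 369.])] [ 0.57191903 -0.30968331  0.08355908]
```

View pics/f8.png

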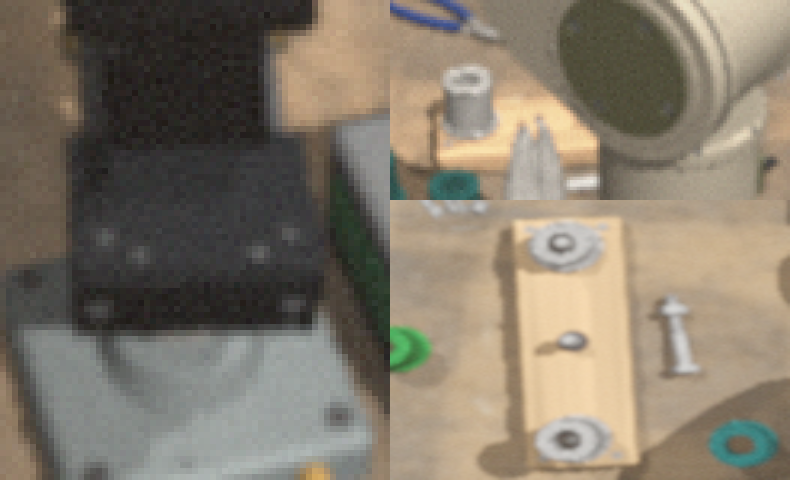

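The aluminium bushing sits flat on the near peg, the short one is undisturbed, and the middle peg is empty. The steel one is held on the plug with no contact force, and its flange is clear of the shoulder at about (180,340) in the crop.

```bash
python3 -c "
from bench import r
print(r.close_job())"
```

```text
the job is handed in; nothing more can be done
None
```

The job is handed in: the steel bushing (about 4 N, from the middle peg) is held upright on the plug with its underside about 15 mm above the shoulder, jets mid-bore, with no contact force felt on the way down, and the aluminium one (about 1.4 N) is back on the near peg.

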